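# Present a sample jar's bar mark to the scanner

### The arm

A 6-joint arm with a two-finger parallel gripper is mounted at the origin on a cart in front of the work surface, level with it; the furniture and walls round the work are solid. World frame = base frame: x ahead of the robot, y to its left, z up, the work surface at z = 0. Lengths are in m, angles in degrees, forces in N, time in s.
With the tool pointing down it reaches from about 0.325 to 0.775 m from the base axis. Payload 9.3 kg.
Tool frame: the origin (TCP) lies at the very end of the fingers, on their centre line; the grasp point (between the pads) lies 19 mm behind it (env.pinch_z is the distance from the TCP to the grasp point, in m); x points along the fingers, y is the direction in which the jaws open and shut, and the axes are right-handed (so a half turn about x gives the same grasp; the last joint's range is limited). The gripper opens to 85 mm and grips with 20 to 120 N. Pads are 22 mm wide; open, the fingers measure 114 mm over their backs; the gripper's body (76 mm by 85 mm) begins 54 mm behind the grasp point. The pads swing forward as they close: fully open they stand 13 mm farther back than shut.
Start: joints at [55.256, 14.817, 1.232, 76.415, 0, 81.257], TCP at [0.241, 0.494, 0.231] pointing down, gripper open.
Joint ranges: [-174.27, 174.27], [-52.1, 104.24], [-59.71, 78.15], [-110.17, 111.67], [-87.03, 83.33], [-180, 180]. Speed limits (degrees/s): [127.2, 127.2, 159.86, 180, 180, 180].

### API

Orientations are given as [roll, pitch, yaw] about the fixed x, y, z axes, in that order (R = Rz(yaw) Ry(pitch) Rx(roll)).
In Python, from workcell import env, cams, finder gives the robot as it stands. The module is installed in compiled form; this text tells all that it offers.
- The arm moves only by the shell command python3 -m pendant 'ROWS' [FORCE]. ROWS is JSON, a list of rows, each an object of numbers: "dx", "dy", "dz": the shift along the tool's x, y, z in m; "twist": the turn about the tool's x in degrees; "claw": the closure in counts, from 0 (fully open) to 255 (shut). In form: [{"dx": .., "dy": .., "dz": .., "twist": .., "claw": ..}, ...]. A call has 1 to 8 rows; each row shifts and turns the commanded pose from where the row before left it, along the tool's axes as they then stand; what a row does not reach is not made up. A row lasts 1/10 s, in which the tool goes at most 50 mm and 8.59 degrees, less where a joint would pass 70% of its speed; a pose out of reach is approached as far as the arm can. A call with a gripper value outside its range is refused whole. The fingers move at their own pace and stop on an object; FORCE is the grip in N (left out, the last holds). Time passes only in rows, so rows that do not move let the fingers close. It gives the time, the measured TCP pose, the force and the opening at its end, in the units of the state.
- env.get_obs(): the state, without advancing time (a new reading comes with each control period).
- cams.grab_frame(name): name is "scene" or "top" or "wrist"; returns (picture, depth): 384x512x3 uint8, red, green, blue; 384x512 float32, m along the optical axis (not along the pixel's ray), 0 where there is no reading.
- cams.get_calibration(name): a dict with "fovy" (degrees; the focal length in pixels is half the picture's height over the tangent of half this angle, whatever the lens; pixels are square), "cx", "cy" (the principal point, pixels), "k1" (the pictures are not rectified: a ray, as slopes to the right and down, at radius r is drawn at 1 + k1 r^2 times it, then the intrinsics apply), "R" (3x3) and "t" (3): a world point X has camera coordinates R X + t. Camera axes: x right, y down, z forward; pixel columns grow to the right and rows downward; lengths in m; the calibration is good to about 2 mm. A picture is of the moment at which its call begins: read the wrist's pose just before it. get_calibration takes no time and is no camera call; for the wrist camera it gives the pose at the moment of the call.
- env.close_job(): hands the job in, once; it reports no verdict.
Trained networks look in the newest picture that a camera, given by its name, has taken for a name from the list of things; names that differ only in an ending like _2 or _b are one class to them, and where a whole thing is asked for, a point or a joint stands for the part that bears it (a point fixed in the world has none). Each returns a list of dicts, best first, with "confidence" (0 to 1); they miss things now and then, are a little off and sometimes report something else, mostly with a low value. They report only what shows in the picture. A call takes as long as a camera call. They do not tell look-alikes from the thing itself.
- finder.search_frame(camera, name): "position" ([row, column] in pixels, amid what is visible of it).
- finder.tip_of(camera, name): "position" ([row, column] in pixels: a listed point, or the origin of a listed thing).
The state is a dict: "time": time; "q": joint angles; "qd": joint speeds; "effort": joint torques, N m; "position": TCP position; "ee_rot": TCP orientation; "wrist_force": force on the tool from outside, world axes, zero at the start; "moment": the same for the moment, N m; "finger_gap": finger opening in m.
Only numpy, scipy, OpenCV 4.12 (cv2) and the standard library are available. Lean on these libraries where they do the work, as an engineer would, in place of code of your own. Each camera call takes 0.05 s, during which the arm holds its last target. There are 200 camera calls.

### The job

Lay the sample jar in the leaning cradle of the reading station, its foot down on the cradle's foot plate and its bar mark turned squarely towards the scanner's window. Then slide the scanner up to the jar as far as it goes. Do not tip the jar over, and leave the tape roll, the vial and the petri dish where they are.

Things in the scene. Friction and masses are not known exactly. Their poses are not given: they have to be found in the camera images.
- jar: Loose white sample jar with ribbed black lid: upright cylinder 44 mm across, 112 mm tall (lid from 89 mm up, same width; grip it anywhere), 150 g. A raised white rib (21 x 6 mm, 4 mm high) on the lid points from its centre to the rim above the mark. Origin: centre of its underside; z along its axis to the lid, x out through the middle of the bar mark.
- jar_mark (a point): Middle of the jar's bar mark (white patch 26 x 36 mm with upright black bars) on the jar's side, 22 mm from its axis towards the jar's x and 56 mm above its underside.
- cradle: Fixed grey V trough leaning 30 degrees, top towards the robot, open on its upper far side, with a foot plate. Origin: seat of the jar's underside centre, 46 mm above the worktop; z: up along the laid-in jar's axis; -x: to the V walls under the jar (they touch it 45 degrees either side of -x); -y: to the scanner, so the jar's x must end along -y. Walls reach z = 66 mm, y = +-23 mm.
- scanner (a joint): Slide of the grey scanner block along the station's rail, m: 0 = parked, 0.080 = against its stop at the jar (window 20 mm from the jar). It grows towards the jar, along the cradle's +y. About 2 N moves it; it stays where it is left.
- scanner_knob (a point): Middle of the upright bare steel knob on top of the scanner, 18 mm across and 26 mm tall (this point +-13 mm), on a 10 mm steel stem; it moves with the scanner. The block below it measures 50 x 40 x 56 mm, is tilted like the cradle, and reaches up to about 25 mm below this point.
- scanner_window (a point): Middle of the scanner's glass window on the face towards the jar, 60 mm below and 29 mm nearer to the jar than the knob's middle; it looks along the cradle's +y.
- tape_roll2: Bystander: roll of tape lying flat, 68 mm across, 19 mm tall; origin at the centre of its underside.
- vial: Bystander: small glass vial with black cap, 24 mm across, 56 mm tall; origin at the centre of its underside.
- petri: Bystander: petri dish, 65 mm across, 16 mm tall; origin at the centre of its underside.
Mind the look-alikes: they are no part of the job. What is shaped like the jar but blue or pink is not meant.

How it is judged:
By the outcome, as a careful person would: the job done as asked, in the order asked, and still so for the second after the job is handed in, with the robot touching nothing.
It also fails if it takes over 48 s, if anything falls off the work surface, if the arm or the gripper's body presses on something with over 40 N, if the wrist force passes 120 N, or if a joint passes its speed limit or range.

## Working session

There is one attempt and no reset: what is moved stays moved. The work goes in short steps, Python scripts to look and compute and a shell command to move; the robot and the scene stay as the last step left them, time stands still between calls to the robot, and variables do not carry over. Pictures are saved under pics/ and viewed, about 8 in all and at most 12, crops included, and the job is handed in when it is done.

```bash
mkdir -p pics; cat > h.py <<'E'
import numpy as np, cv2
from workcell import env, cams, finder
from scipy.spatial.transform import Rotation as Ro
def f(c): return 192/np.tan(np.radians(c['fovy'])/2)
def ray(c,uv):
    d=(np.array(uv,float)-[c['cx'],c['cy']])/f(c); u=d.copy()
    for _ in range(20): u=d/(1+c['k1']*(u@u))
    return np.array([u[0],u[1],1.])
def pt(c,uv,z): return c['R'].T@(ray(c,uv)*z-c['t'])
def onz(c,uv,h):
    o=-c['R'].T@c['t']; d=c['R'].T@ray(c,uv); return o+d*(h-o[2])/d[2]
def proj(c,X):
    p=c['R']@np.array(X)+c['t']; u=p[:2]/p[2]; u=u*(1+c['k1']*(u@u)); return u*f(c)+[c['cx'],c['cy']]
def cal(n):
    c=dict(cams.get_calibration(n)); c['R']=np.array(c['R']).reshape(3,3); c['t']=np.array(c['t']); return c
E
python3 - <<'E'
from h import *
np.set_printoptions(precision=4,suppress=True)
ims=[]
for n in ['scene','top']:
    c=cal(n); im,d=cams.grab_frame(n); cv2.imwrite(f'pics/{n}0.png',im[:,:,::-1]); np.savez(f'pics/{n}0.npz',im=im,d=d)
    print(n,'cam at',-c['R'].T@c['t'],c['fovy'],c['k1'])
    for k in ['jar','jar_mark','cradle','scanner_knob','scanner_window','tape_roll2','vial','petri']:
        for r in finder.tip_of(n,k)[:3]:
            p=r['position']; i,j=int(round(p[0])),int(round(p[1]))
            z=np.median(d[max(i-1,0):i+2,max(j-1,0):j+2]) if 0<=i<384 and 0<=j<512 else 0
            print(k,np.round(p,1),round(r['confidence'],2),pt(c,p[::-1],z) if z>0 else None,'onz0',onz(c,p[::-1],0)[:2])
print(env.get_obs()['position'],env.get_obs()['ee_rot'],env.pinch_z,env.get_obs()['time'])
E
```

```text
scene cam at [-0.1104 -0.3553  0.9505] 42.4212226377803 -0.15390565006941911
jar [188.2 217.9] 0.68 [0.5174 0.1927 0.0366] onz0 [0.5426 0.2146]
jar [204.6 147.1] 0.56 [0.384  0.3124 0.0261] onz0 [0.398  0.3313]
jar_mark [195.9 143.5] 0.74 [0.381  0.3133 0.0611] onz0 [0.4147 0.3591]
jar_mark [177. 212.] 0.66 [0.5163 0.2072 0.0698] onz0 [0.5659 0.2518]
jar_mark [204.7 203.3] 0.58 [0.4346 0.1705 0.0691] onz0 [0.4773 0.2117]
cradle [203.6 313.3] 0.87 [ 0.6039 -0.031   0.0379] onz0 [ 0.6336 -0.0175]
scanner_knob [210.8 355.8] 0.66 [ 0.5382 -0.1588  0.1623] onz0 [ 0.6718 -0.1183]
scanner_window [221.2 341.2] 0.97 [ 0.5367 -0.1323  0.1109] onz0 [ 0.6221 -0.1029]
tape_roll2 [258.9 240.8] 0.84 [0.3952 0.0382 0.0015] onz0 [0.396  0.0388]
vial [172.7 267.2] 0.7 [0.6566 0.1364 0.004 ] onz0 [0.6598 0.1385]
petri [289.8 280.4] 0.93 [ 0.3697 -0.0849  0.0148] onz0 [ 0.3773 -0.0806]
petri [210.1 355.2] 0.66 [ 0.5389 -0.157   0.1627] onz0 [ 0.673 -0.116]
petri [169.8 267.1] 0.53 [0.6558 0.1364 0.0157] onz0 [0.6687 0.1446]
top cam at [0.2916 0.0657 1.276 ] 44.734753989631265 0.03727826275755205
jar [25
[... 309 characters left out ...]
0027] onz0 [0.5336 0.2249]
jar_mark [257.5 166.1] 0.59 [0.3751 0.3209 0.0028] onz0 [0.3752 0.3214]
cradle [175.3 295. ] 0.81 [ 0.6052 -0.0222  0.0381] onz0 [ 0.6149 -0.0249]
scanner_knob [194.9 354. ] 0.91 [ 0.5312 -0.1597  0.1504] onz0 [ 0.5632 -0.1899]
scanner_window [192.6 338.9] 0.67 [ 0.5656 -0.1456  0.0137] onz0 [ 0.5686 -0.1479]
scanner_window [236.  220.7] 0.24 [0.4264 0.1679 0.0984] onz0 [0.4376 0.1764]
tape_roll2 [256.5 274.4] 0.82 [ 0.3862  0.0281 -0.0006] onz0 [0.3862 0.0282]
vial [155.  235.6] 0.46 [0.6544 0.1416 0.0508] onz0 [0.6695 0.1448]
petri [260.7 317.2] 0.59 [ 0.3773 -0.086   0.0158] onz0 [ 0.3783 -0.0879]
[0.2411 0.4943 0.2313] [ -89.4736   89.9972 -115.4737] 0.0187 0.9
```

View pics/scene0.png

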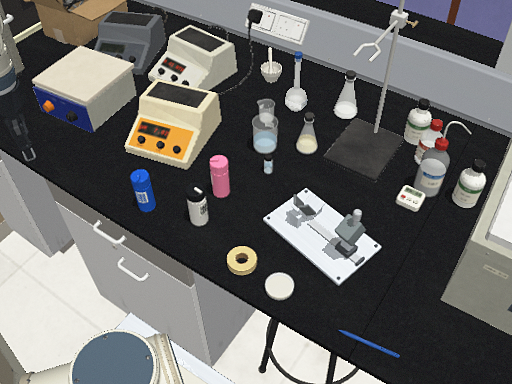

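View pics/top0.png

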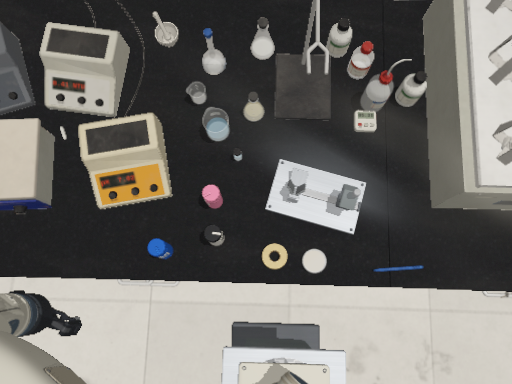

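The white jar is the one at scene (205,198) and top (236,214). The pink jar is behind it and the blue one is to its left. The station is on the white plate at top (320,197), with its knob at top (352,195). Next I'll take zoomed crops and triangulate.

```bash
python3 - <<'E'
from h import *
np.set_printoptions(precision=4,suppress=True)
T=np.load('pics/top0.npz');S=np.load('pics/scene0.npz');t=T['im'];s=S['im'];c=cal('top');cs=cal('scene')
def cr(im,r0,c0,h,w): return cv2.resize(im[r0:r0+h,c0:c0+w],(390,290),interpolation=cv2.INTER_CUBIC)
a=cr(t,214,188,43,58);b=cr(t,150,256,87,117);d=cr(s,170,170,72,97);e=cr(s,180,260,104,140)
cv2.imwrite('pics/crops.png',np.vstack([np.hstack([a,b]),np.hstack([d,e])])[:,:,::-1])
# cradle origin at z .046
for cc,p in ((c,(295,175.3)),(cs,(313.3,203.6))): print('cradle',onz(cc,p,.046))
# two-view triangulation of the knob and window
def tri(p,q):
    A=[];B=[]
    for cc,u in((c,p),(cs,q)):
        o=-cc['R'].T@cc['t'];d=cc['R'].T@ray(cc,u);d/=np.linalg.norm(d);M=np.eye(3)-np.outer(d,d);A.append(M);B.append(M@o)
    return np.linalg.lstsq(np.vstack(A),np.hstack(B),rcond=None)[0]
print('knob',tri((354,194.9),(355.8,210.8)),'win',tri((338.9,192.6),(341.2,221.2)),'cradle',tri((295,175.3),(313.3,203.6)),'mark',tri((221.9,234.7),(203.3,204.7)))
# lid disc from depth, top & scene
for nm,I,cc,(r0,r1,c0,c1) in(('top',T,c,(214,257,188,246)),('scene',S,cs,(175,235,175,225))):
    P=np.array([pt(cc,(j,i),I['d'][i,j]) for i in range(r0,r1) for j in range(c0,c1) if I['d'][i,j]>0])
    P=P[np.abs(P[:,0]-.425)+np.abs(P[:,1]-.175)<.09]
    L=P[(P[:,2]>.1)]; print(nm,len(L),L.mean(0),L.min(0),L.max(0))
# plate orientation: white points
P=np.array([np.r_[pt(c,(j,i),T['d'][i,j])] for i in range(150,240) for j in range(255,375) if T['im'][i,j].min()>170 and T['d'][i,j]>0])
r=cv2.minAreaRect(P[:,:2].astype(np.float32)*1000);print('plate',r,np.median(P[:,2]))
E
```

```text
cradle [ 0.6032 -0.0216  0.046 ]
cradle [ 0.5976 -0.0339  0.046 ]
knob [ 0.529  -0.1585  0.1704] win [ 0.5461 -0.1302  0.0999] cradle [ 0.6099 -0.0252  0.0273] mark [0.4323 0.1675 0.0734]
top 250 [0.4329 0.1876 0.1118] [0.4113 0.1664 0.1011] [0.4549 0.2096 0.119 ]
scene 279 [0.4308 0.1886 0.1114] [0.4114 0.1692 0.1002] [0.4567 0.2127 0.121 ]
plate ((557.205078125, -82.32254028320312), (250.08245849609375, 149.70652770996094), 75.4096450805664) 0.010425546885488902
```

View pics/crops.png

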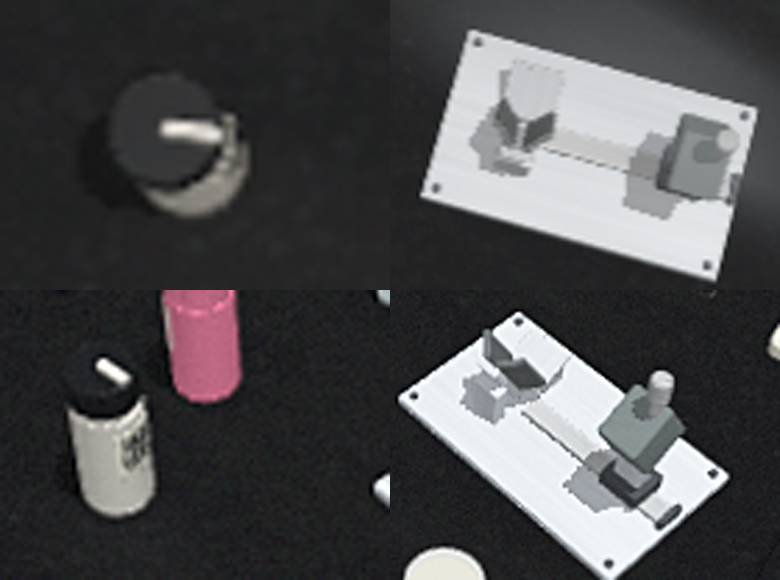

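The crops show the jar's rib pointing right, roughly world −y and slightly −x. The cradle's foot plate disc is on the far side, with the V walls toward the robot. The scanner is on the right, with its knob leaning over the near side. I'll write a move helper and get wrist views.

```bash
cat >> h.py <<'E'
def plan(P,yv=None):
    """remaining shift in tool axes (mm) to TCP P; twist options (deg) so tool y lies along +-yv"""
    o=env.get_obs(); R=Ro.from_euler('xyz',o['ee_rot'],degrees=True).as_matrix(); d=R.T@(np.array(P)-o['position'])
    print('tool axes x',R[:,0].round(3),'y',R[:,1].round(3),'z',R[:,2].round(3),'q6',round(o['q'][5],1)); print('shift mm',(d*1000).round(1))
    if yv is not None:
        y=R.T@np.array([*yv,0.]); a=np.degrees(np.arctan2(y[2],y[1])); print('twist',a.round(2),'or',(a-180*np.sign(a)).round(2))
        for t in(a,a-180*np.sign(a)): print('  shift after twist',(Ro.from_rotvec([np.radians(-t),0,0]).apply(d)*1000).round(1))
def edge(): pass
E
python3 - <<'E'
from h import *
T=np.load('pics/top0.npz');c=cal('top')
k=58/390
a=onz(c,(188+163*k,214+128*k),.116);b=onz(c,(188+222*k,214+135*k),.116);print('rib',a,b,np.degrees(np.arctan2(*(b-a)[[1,0]])))
print(onz(c,(188+163*k,214+130*k),.112))
plan([.40,.19,.30]); plan([.49,-.07,.33])
w=cal('wrist');o=env.get_obs();R=Ro.from_euler('xyz',o['ee_rot'],degrees=True).as_matrix()
print('cam in tool',R.T@(-w['R'].T@w['t']-o['position']),'axes(cols x,y,z in tool)',(R.T@w['R'].T).round(3),w['fovy'])
E
```

```text
rib [0.43116422 0.18778334 0.116     ] [0.42918168 0.16580002 0.116     ] -95.15322736293516
[0.43089995 0.18816643 0.112     ]
tool axes x [-0. -0. -1.] y [ 0.438  0.899 -0.   ] z [ 0.899 -0.438  0.   ] q6 81.3
shift mm [ -68.7 -203.9  276.2]
tool axes x [-0. -0. -1.] y [ 0.438  0.899 -0.   ] z [ 0.899 -0.438  0.   ] q6 81.3
shift mm [ -98.7 -398.1  471.1]
cam in tool [-0.14237714  0.0005866  -0.08070552] axes(cols x,y,z in tool) [[-0.001 -0.314  0.949]
 [ 1.    -0.001  0.001]
 [ 0.     0.949  0.314]] 64.75017527016914
```

```bash
python3 -m pendant '[{"dy":-0.0244,"dz":0.0368},{"dy":-0.0244,"dz":0.0368},{"dy":-0.0244,"dz":0.0368},{"dy":-0.0244,"dz":0.0368},{"dy":-0.0244,"dz":0.0368},{"dy":-0.0244,"dz":0.0368},{"dy":-0.0244,"dz":0.0368},{"dy":-0.0244,"dz":0.0368}]' 20
python3 -m pendant '[{},{},{}]'
python3 - <<'E'
from h import *
np.set_printoptions(precision=4,suppress=True)
c=cal('wrist');im,d=cams.grab_frame('wrist');np.savez('pics/w1.npz',im=im,d=d,**{k:c[k] for k in c});cv2.imwrite('pics/w1.png',im[:,:,::-1])
for r in finder.tip_of('wrist','jar_mark')[:2]+finder.tip_of('wrist','jar')[:2]: print(r)
ii,jj=np.nonzero(d>0);P=np.array([pt(c,(j,i),d[i,j]) for i,j in zip(ii[::1],jj[::1])]);V=im[ii,jj].max(1)
m=(np.abs(P[:,0]-.432)<.04)&(np.abs(P[:,1]-.189)<.04)&(P[:,2]>.105)
L=P[m];(x,y),r=cv2.minEnclosingCircle(L[:,:2].astype(np.float32)*1000);print('lid',len(L),x,y,r,L[:,2].max())
rb=L[(V[m]>140)];mu=rb.mean(0);u=np.linalg.svd(rb[:,:2]-mu[:2])[2][0];print('rib',len(rb),mu,np.degrees(np.arctan2(u[1],u[0])), 'from centre',np.degrees(np.arctan2(mu[1]-y/1000,mu[0]-x/1000)))
plan([.49,-.07,.28])
E
```

```text
{'position': [316.8, 177.1], 'confidence': 0.81}
{'position': [293.5, 201.1], 'confidence': 0.89}$[0]: bad value
$[0]: bad value
Traceback (most recent call last):
ValueError: zero-size array to reduction operation maximum which has no identity
```

View pics/w1.png

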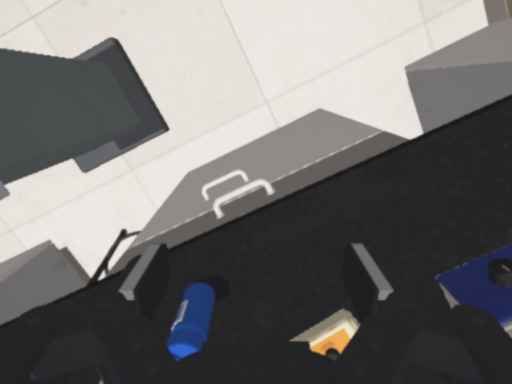

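The rows were refused because every key has to be given, so this frame is from the start pose and shows the blue jar at (195,320). I'll resend the full rows.

```bash
python3 -m pendant '[{"dx":0,"dy":-0.0244,"dz":0.0368,"twist":0,"claw":0},{"dx":0,"dy":-0.0244,"dz":0.0368,"twist":0,"claw":0},{"dx":0,"dy":-0.0244,"dz":0.0368,"twist":0,"claw":0},{"dx":0,"dy":-0.0244,"dz":0.0368,"twist":0,"claw":0},{"dx":0,"dy":-0.0244,"dz":0.0368,"twist":0,"claw":0},{"dx":0,"dy":-0.0244,"dz":0.0368,"twist":0,"claw":0},{"dx":0,"dy":-0.0244,"dz":0.0368,"twist":0,"claw":0},{"dx":0,"dy":-0.0244,"dz":0.0368,"twist":0,"claw":0}]' 20
python3 -m pendant '[{"dx":0,"dy":0,"dz":0,"twist":0,"claw":0},{"dx":0,"dy":0,"dz":0,"twist":0,"claw":0}]'
cat > w.py <<'E'
from h import *
import sys
np.set_printoptions(precision=4,suppress=True)
c=cal('wrist');im,d=cams.grab_frame('wrist');n=sys.argv[1];np.savez(f'pics/{n}.npz',im=im,d=d,**c);cv2.imwrite(f'pics/{n}.png',im[:,:,::-1])
ii,jj=np.nonzero(d>0);P=np.array([pt(c,(j,i),d[i,j]) for i,j in zip(ii,jj)]);V=im[ii,jj].max(1)
np.savez(f'pics/{n}_P.npz',P=P,V=V,ii=ii,jj=jj)
E
python3 - <<'E'
import sys;sys.argv=['','w2']
exec(open('w.py').read())
for r in finder.tip_of('wrist','jar_mark')[:2]+finder.tip_of('wrist','jar')[:2]: print(r)
m=(np.abs(P[:,0]-.432)<.04)&(np.abs(P[:,1]-.189)<.04)&(P[:,2]>.105)
L=P[m];print('lid',len(L))
if len(L):
    (x,y),r=cv2.minEnclosingCircle(L[:,:2].astype(np.float32)*1000);print(x,y,r,L[:,2].max())
    rb=L[(V[m]>140)];mu=rb.mean(0);u=np.linalg.svd(rb[:,:2]-mu[:2])[2][0];print('rib',len(rb),mu,np.degrees(np.arctan2(u[1],u[0])), 'from centre',np.degrees(np.arctan2(mu[1]-y/1000,mu[0]-x/1000)))
plan([.49,-.07,.28])
E
```

```text
time: 1.85
position: [0.4207, 0.1881, 0.2315]
ee_rot: [45.1, 90.0, 19.1]
wrist_force: [-0.1, 0.5, 0.0]
finger_gap: 0.0856
time: 2.05
position: [0.4205, 0.189, 0.2312]
ee_rot: [175.2, 90.0, 149.0]
wrist_force: [-0.0, -0.1, 0.2]
finger_gap: 0.0851
{'position': [177.9, 243.6], 'confidence': 0.84}
{'position': [232.9, 322.3], 'confidence': 0.76}
{'position': [220.4, 299.7], 'confidence': 0.79}
{'position': [162.4, 262.6], 'confidence': 0.72}
lid 15987
422.283447265625 189.76304626464844 49.27163314819336 0.3253242059071946
rib 211 [0.425  0.1804 0.1576] -168.30474657011442 from centre -73.66964435403384
tool axes x [-0.  0. -1.] y [0.437 0.899 0.   ] z [ 0.899 -0.437 -0.   ] q6 39.9
shift mm [ -48.7 -203.6  177.3]
```

View pics/w2.png

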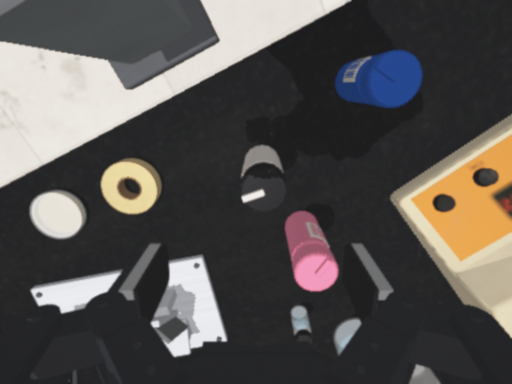

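The wrist frame shows the white jar's lid at (264,187), with its rib pointing left to (243,198). The pink jar is at (315,255). I'll refit with the fingers filtered out.

```bash
python3 - <<'E'
from h import *
Q=np.load('pics/w2_P.npz');P,V,ii,jj=[Q[k] for k in('P','V','ii','jj')]
m=(np.abs(P[:,0]-.432)<.04)&(np.abs(P[:,1]-.189)<.04)&(P[:,2]>.106)&(P[:,2]<.124)&(ii<230)
L=P[m];(x,y),r=cv2.minEnclosingCircle(L[:,:2].astype(np.float32)*1000);print('lid',len(L),x,y,r,np.percentile(L[:,2],[50,99]),L.min(0),L.max(0))
rb=L[(V[m]>140)];mu=rb.mean(0);u=np.linalg.svd(rb[:,:2]-mu[:2])[2][0];print('rib',len(rb),mu,np.degrees(np.arctan2(u[1],u[0])),'from centre',np.degrees(np.arctan2(mu[1]-y/1000,mu[0]-x/1000)))
plan([.44,-.00,.25])
E
```

```text
lid 1729 433.3105773925781 191.71505737304688 22.58115577697754 [0.11155278 0.11680109] [0.41080564 0.16969349 0.10602571] [0.45483215 0.21365355 0.11766285]
rib 164 [0.4320679  0.18144468 0.11561679] -96.10527902384814 from centre -96.89902801013966
tool axes x [-0.  0. -1.] y [0.437 0.899 0.   ] z [ 0.899 -0.437 -0.   ] q6 39.9
shift mm [ -18.7 -162.5  101.7]
```

```bash
python3 -m pendant '[{"dx":-0.006,"dy":-0.0193,"dz":0.0344,"twist":0,"claw":0},{"dx":-0.006,"dy":-0.0193,"dz":0.0344,"twist":0,"claw":0},{"dx":-0.006,"dy":-0.0193,"dz":0.0344,"twist":0,"claw":0},{"dx":-0.006,"dy":-0.0193,"dz":0.0344,"twist":0,"claw":0},{"dx":-0.006,"dy":-0.0193,"dz":0.0344,"twist":0,"claw":0},{"dx":-0.006,"dy":-0.0193,"dz":0.0344,"twist":0,"claw":0},{"dx":-0.006,"dy":-0.0193,"dz":0.0344,"twist":0,"claw":0},{"dx":-0.006,"dy":-0.0193,"dz":0.0344,"twist":0,"claw":0}]' 
python3 -m pendant '[{"dx":0,"dy":0,"dz":0,"twist":0,"claw":0},{"dx":0,"dy":0,"dz":0,"twist":0,"claw":0}]'
python3 - <<'E'
import sys;sys.argv=['','w3']
exec(open('w.py').read())
for k in('cradle','scanner_knob','scanner_window'):
  for r in finder.tip_of('wrist',k)[:2]:
    p=r['position'];i,j=map(int,np.round(p));print(k,r,pt(c,p[::-1],d[i,j]),onz(c,p[::-1],.046))
E
```

```text
time: 3.0
position: [0.6006, -0.0692, 0.2796]
ee_rot: [58.7, 90.0, 32.8]
wrist_force: [1.8, -0.2, -0.9]
finger_gap: 0.0855
time: 3.2
position: [0.6001, -0.0688, 0.2786]
ee_rot: [-178.8, 89.9, 155.2]
wrist_force: [0.3, 1.0, -0.1]
finger_gap: 0.0859
cradle {'position': [136.7, 283.4], 'confidence': 0.94} [ 0.599  -0.0278  0.0332] [ 0.5967 -0.0279  0.046 ]
cradle {'position': [123.0, 412.7], 'confidence': 0.65} [0.6586 0.13   0.0213] [0.6506 0.1199 0.046 ]
scanner_knob {'position': [161.4, 134.0], 'confidence': 0.64} [ 0.5379 -0.156   0.1619] [ 0.5424 -0.211   0.046 ]
scanner_window {'position': [139.2, 181.2], 'confidence': 0.56} [ 0.5425 -0.1323  0.083 ] [ 0.5441 -0.1431  0.046 ]
```

View pics/w3.png

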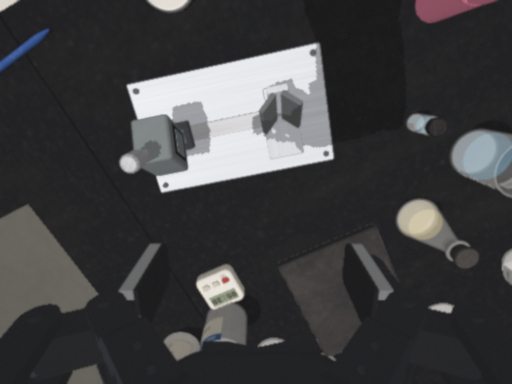

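The wrist frame shows the V walls at (281,110), the foot plate at (285,140) and the knob at (130,161). I'll fit the cradle's wall and foot planes to the depth for an exact origin and yaw.

```bash
python3 - <<'E'
from h import *
from scipy.optimize import least_squares
np.set_printoptions(precision=2,suppress=True)
Q=np.load('pics/w3_P.npz');P,V,ii,jj=[Q[k] for k in('P','V','ii','jj')];P=P*1000
# plate
I=np.load('pics/w3.npz')['im']
m=(P[:,2]<20)&(P[:,2]>4)&(I[ii,jj].min(1)>120)&(ii<210)&(jj>110)&(jj<345)
print('plate',cv2.minAreaRect(P[m][:,:2].astype(np.float32)),np.median(P[m][:,2]))
m=(ii>70)&(ii<165)&(jj>245)&(jj<312)&(P[:,2]>16)&(P[:,2]<140);C=P[m]
print(len(C),C.min(0),C.max(0))
def loc(p):
    a=np.radians(p[3]);y=np.array([np.cos(a),np.sin(a),0]);h=np.array([-np.sin(a),np.cos(a),0])
    z=.5*h+np.array([0,0,.866]);x=np.cross(y,z);return (C-p[:3])@np.c_[x,y,z]
def res(p):
    L=loc(p);s=2**.5
    w=np.where(L[:,1]>0,(L[:,0]-L[:,1])/s+22,(L[:,0]+L[:,1])/s+22)
    return np.where(np.abs(w)<np.abs(L[:,2]),w,L[:,2])
for x0 in([598,-29,46,75.4],[604,-24,46,75.4],[592,-29,46,75.4]):
    r=least_squares(res,x0,loss='cauchy',f_scale=1.);L=loc(r.x);e=res(r.x);g=np.abs(e)<2
    print(r.x,r.cost,g.mean(),np.median(np.abs(e)));w=g&(np.abs(L[:,2])>3);print('wall inliers',L[w].min(0),L[w].max(0),'foot n',(g&~w).sum(),L[g&~w].min(0),L[g&~w].max(0))
# knob
m=(P[:,2]>148)&(P[:,2]<190)&(P[:,0]>500)&(P[:,0]<570)&(np.abs(P[:,1]+160)<40)&(ii<200);K=P[m];print('knob',len(K),K.min(0),K.max(0),K[K[:,2]>np.percentile(K[:,2],60)].mean(0))
E
```

```text
plate ((517.6138916015625, -69.24003601074219), (249.74343872070312, 232.5871124267578), 75.3743667602539) 9.731906574550596
2581 [534.07 -67.89  16.  ] [625.67   4.95  87.62]
[601.2  -29.09  35.38  75.58] 1123.6674818899164 0.8097636574970941 0.5378489796330896
wall inliers [-32.84 -22.04   3.39] [-10.13  22.21  67.83] foot n 1088 [-42.17 -41.77  -2.8 ] [21.62 22.03  2.84]
[601.2  -29.09  35.38  75.58] 1123.6674819025566 0.8097636574970941 0.537850209196236
wall inliers [-32.84 -22.04   3.39] [-10.13  22.21  67.83] foot n 1088 [-42.17 -41.77  -2.8 ] [21.62 22.03  2.84]
[601.2  -29.09  35.38  75.58] 1123.6674818926774 0.8097636574970941 0.5378492577723719
wall inliers [-32.84 -22.04   3.39] [-10.13  22.21  67.83] foot n 1088 [-42.17 -41.77  -2.8 ] [21.62 22.03  2.84]
knob 400 [ 528.97 -169.46  148.03] [ 545.94 -152.39  163.65] [ 537.23 -161.09  162.23]
```

```bash
python3 - <<'E'
from h import *
np.set_printoptions(precision=2,suppress=True,linewidth=150)
Q=np.load('pics/w3_P.npz');P,ii,jj=Q['P']*1000,Q['ii'],Q['jj']
a=np.radians(75.5);y=np.array([np.cos(a),np.sin(a),0]);h=np.array([-np.sin(a),np.cos(a),0]);z=.5*h+np.array([0,0,.866]);x=np.cross(y,z)
m=(ii>60)&(ii<175)&(jj>235)&(jj<322)&(P[:,2]<140);L=(P[m]-[601.2,-29.1,35.4])@np.c_[x,y,z];H=P[m][:,2]
print('along slice |y|<4: x,z,height');s=L[(np.abs(L[:,1])<3)];s=np.c_[s,H[np.abs(L[:,1])<3]];s=s[np.argsort(-s[:,0])];print(s[::6][:,[0,2,3]])
m2=(L[:,0]>-12)&(L[:,0]<24)&(np.abs(L[:,1])<24)&(H>16);print(np.histogram(L[m2][:,2],bins=np.arange(-10,30,2)));
im=np.load('pics/w3.npz')['im'];cv2.imwrite('pics/w3c.png',cv2.resize(im[70:180,235:330],(690,800)[::1],interpolation=cv2.INTER_CUBIC)[:600,:,::-1])
E
```

```text
along slice |y|<4: x,z,height
[[ 32.79 -60.    -0.17]
 [ 31.09 -59.83  -0.87]
 [ 29.45 -57.03   0.74]
 [ 26.95 -57.66  -1.06]
 [ 25.35 -45.78   8.42]
 [ 24.92 -44.11   9.65]
 [ 24.19 -54.82   0.02]
 [ 22.95 -43.02   9.61]
 [ 21.47 -42.19   9.6 ]
 [ 20.77 -42.65   8.85]
 [ 19.85  -0.61  44.8 ]
 [ 18.95  -1.    44.01]
 [ 18.41  -1.1   43.65]
 [ 17.43  -0.9   43.34]
 [ 16.71   0.1   43.84]
 [ 15.7  -38.49   9.91]
 [ 14.9    0.93  43.66]
 [ 13.96 -37.7    9.73]
 [ 13.04 -37.91   9.09]
 [ 12.25 -35.82  10.5 ]
 [ 11.27  -0.69  40.44]
 [  9.75   0.24  40.48]
 [  7.48   0.47  39.55]
 [  6.08   0.17  38.58]
 [  4.77   0.17  37.93]
 [  2.77  -0.29  36.53]
 [  1.37   0.96  36.91]
 [ -1.22  -1.17  33.78]
 [ -2.32   0.17  34.39]
 [ -3.99   0.67  33.99]
 [ -5.69   0.39  32.89]
 [ -7.47   0.53  32.13]
 [ -9.32  -0.13  30.63]
 [-10.99  -0.3   29.65]
 [-12.65   0.24  29.28]
 [-14.81   0.13  28.11]
 [-16.17  -0.59  26.81]
 [-17.86  -0.79  25.78]
 [-19.46  -0.06  25.62]
 [-21.65   0.45  24.96]
 [-23.2   -0.7   23.19]
 [-27.58  25.53  43.72]
 [-28.06  16.1   35.32]
 [-28.23  21.37  39.79]
 [-29.86 -11.8
[... 652 characters left out ...]
4.2 ]
 [-38.48  66.05  73.35]
 [-71.78  10.98   9.02]
 [-72.79  12.64   9.95]
 [-73.99  12.44   9.18]
 [-75.61  12.01   7.99]
 [-76.47  14.24   9.5 ]
 [-77.88  16.97  11.16]
 [-79.22  16.21   9.83]
 [-80.59  14.74   7.87]
 [-81.38  18.46  10.69]
 [-83.44  17.81   9.1 ]
 [-84.26  18.71   9.47]
 [-86.26  20.84  10.32]
 [-87.02  20.39   9.55]
 [-88.07  22.76  11.08]
 [-89.63  22.47  10.04]
 [-91.5   22.41   9.05]
 [-92.31  23.72   9.79]
 [-93.06  25.12  10.62]
 [-94.72  26.28  10.8 ]]
(array([  0,   0,   3,  25, 438, 422,   7,   2,   3,   4,   4,   3,   3,   3,   5,   2,   4,   3,   3]), array([-10,  -8,  -6,  -4,  -2,   0,   2,   4,   6,   8,  10,  12,  14,  16,  18,  20,  22,  24,  26,  28]))
```

View pics/w3c.png

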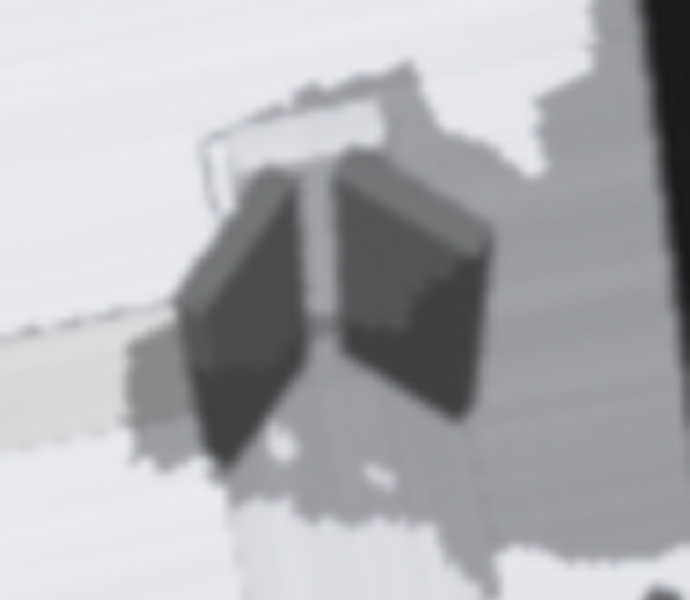

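The foot plane is unambiguous at z ≈ 35 mm, and the walls end at z_local ≈ 66 as described. The stated 46 mm origin height disagrees with this, so I'll go by the measurement and check it with force. Next I'll go to the jar.

```bash
python3 - <<'E'
from h import *
a=np.radians(83.7);plan([.4328,.191,.20],[np.cos(a),np.sin(a)])
E
```

```text
tool axes x [ 0.  0. -1.] y [0.437 0.9   0.   ] z [ 0.9   -0.437  0.   ] q6 11.4
shift mm [  79.6  160.3 -262.9]
twist -19.59 or 160.41
  shift after twist [  79.6  239.1 -193.9]
  shift after twist [  79.6 -239.1  193.9]
```

```bash
python3 -m pendant '[{"dx":0.01,"dy":0.02,"dz":-0.0329,"twist":0,"claw":0},{"dx":0.01,"dy":0.02,"dz":-0.0329,"twist":0,"claw":0},{"dx":0.01,"dy":0.02,"dz":-0.0329,"twist":0,"claw":0},{"dx":0.01,"dy":0.02,"dz":-0.0329,"twist":0,"claw":0},{"dx":0.01,"dy":0.02,"dz":-0.0329,"twist":0,"claw":0},{"dx":0.01,"dy":0.02,"dz":-0.0329,"twist":0,"claw":0},{"dx":0.01,"dy":0.02,"dz":-0.0329,"twist":0,"claw":0},{"dx":0.01,"dy":0.02,"dz":-0.0329,"twist":0,"claw":0}]' >/dev/null
python3 -m pendant '[{"dx":0,"dy":0,"dz":0,"twist":-6.53,"claw":0},{"dx":0,"dy":0,"dz":0,"twist":-6.53,"claw":0},{"dx":0,"dy":0,"dz":0,"twist":-6.53,"claw":0},{"dx":0,"dy":0,"dz":0,"twist":0,"claw":0},{"dx":0,"dy":0,"dz":0,"twist":0,"claw":0}]'
python3 - <<'E'
import sys;sys.argv=['','w4']
exec(open('w.py').read())
m=(np.abs(P[:,0]-.432)<.04)&(np.abs(P[:,1]-.189)<.04)&(P[:,2]>.106)&(P[:,2]<.124)&(ii<250)
L=P[m];(x,y),r=cv2.minEnclosingCircle(L[:,:2].astype(np.float32)*1000);print('lid',len(L),x,y,r,L.min(0),L.max(0))
rb=L[(V[m]>140)];mu=rb.mean(0);u=np.linalg.svd(rb[:,:2]-mu[:2])[2][0];print('rib',len(rb),mu,np.degrees(np.arctan2(u[1],u[0])),'from centre',np.degrees(np.arctan2(mu[1]-y/1000,mu[0]-x/1000)))
a=np.radians(83.7);plan([.4328,.191,.076],[np.cos(a),np.sin(a)])
E
```

```text
time: 4.7
position: [0.4329, 0.19, 0.1996]
ee_rot: [22.4, 90.0, 15.8]
wrist_force: [0.3, 0.5, -0.1]
finger_gap: 0.0853
lid 2213 433.08740234375 191.36802673339844 22.52082061767578 [0.4109 0.1694 0.106 ] [0.4551 0.2137 0.1178]
rib 161 [0.4319 0.1812 0.116 ] 83.41247131625009 from centre -96.79888990820756
tool axes x [ 0.  0. -1.] y [0.114 0.993 0.   ] z [ 0.993 -0.114  0.   ] q6 20.0
shift mm [123.5   1.1  -0.4]
twist -0.25 or 179.75
  shift after twist [123.5   1.1  -0.4]
  shift after twist [123.5  -1.1   0.4]
```

```bash
python3 -m pendant '[{"dx":0.03,"dy":0.0013,"dz":0,"twist":0,"claw":0},{"dx":0.03,"dy":0,"dz":0,"twist":0,"claw":0},{"dx":0.03,"dy":0,"dz":0,"twist":0,"claw":0},{"dx":0.02,"dy":0,"dz":0,"twist":0,"claw":0},{"dx":0.0135,"dy":0,"dz":0,"twist":0,"claw":0},{"dx":0,"dy":0,"dz":0,"twist":0,"claw":0}]' 30
python3 -m pendant '[{"dx":0,"dy":0,"dz":0,"twist":0,"claw":255},{"dx":0,"dy":0,"dz":0,"twist":0,"claw":255},{"dx":0,"dy":0,"dz":0,"twist":0,"claw":255},{"dx":0,"dy":0,"dz":0,"twist":0,"claw":255},{"dx":0,"dy":0,"dz":0,"twist":0,"claw":255},{"dx":0,"dy":0,"dz":0,"twist":0,"claw":255}]'
python3 -m pendant '[{"dx":0,"dy":0,"dz":0,"twist":0,"claw":255},{"dx":0,"dy":0,"dz":0,"twist":0,"claw":255},{"dx":-0.01,"dy":0,"dz":0,"twist":0,"claw":255},{"dx":-0.04,"dy":0,"dz":0,"twist":0,"claw":255},{"dx":-0.04,"dy":0,"dz":0,"twist":0,"claw":255},{"dx":-0.04,"dy":0,"dz":0,"twist":0,"claw":255},{"dx":0,"dy":0,"dz":0,"twist":0,"claw":255},{"dx":0,"dy":0,"dz":0,"twist":0,"claw":255}]'
python3 - <<'E'
from h import *
a=np.radians(75.5);plan([.5983,-.0284,.2],[np.cos(a),np.sin(a)])
im,d=cams.grab_frame('scene');im2,_=cams.grab_frame('wrist')
cv2.imwrite('pics/g1.png',np.hstack([cv2.resize(im[90:240,120:320],(400,300)),cv2.resize(im2,(400,300))])[:,:,::-1])
E
```

```text
time: 5.35
position: [0.4324, 0.1906, 0.0743]
ee_rot: [-160.1, 89.8, -166.6]
wrist_force: [-0.2, 0.6, 0.4]
finger_gap: 0.085
time: 5.95
position: [0.4341, 0.191, 0.0767]
ee_rot: [18.2, 89.9, 11.8]
wrist_force: [-1.4, -0.9, 5.9]
finger_gap: 0.0429
time: 6.75
position: [0.4337, 0.191, 0.2067]
ee_rot: [20.2, 89.9, 13.8]
wrist_force: [-0.6, -0.1, -1.2]
finger_gap: 0.0427
tool axes x [ 0.002  0.    -1.   ] y [0.112 0.994 0.001] z [ 0.994 -0.112  0.002] q6 20.0
shift mm [   6.9 -199.6  188. ]
twist 8.09 or -171.91
  shift after twist [   6.9 -171.2  214.3]
  shift after twist [   6.9  171.2 -214.3]
```

View pics/g1.png

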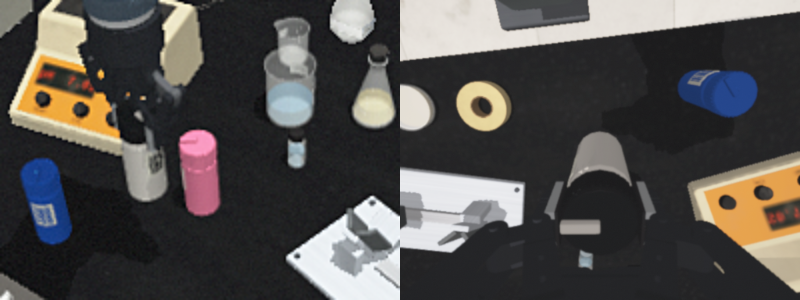

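The jar is held upright, with the rib in line with the jaws. Carrying it to the cradle.

```bash
python3 -m pendant '[{"dx":0,"dy":-0.025,"dz":0.0235,"twist":0,"claw":255},{"dx":0,"dy":-0.025,"dz":0.0235,"twist":0,"claw":255},{"dx":0,"dy":-0.025,"dz":0.0235,"twist":0,"claw":255},{"dx":0,"dy":-0.025,"dz":0.0235,"twist":0,"claw":255},{"dx":0,"dy":-0.025,"dz":0.0235,"twist":0,"claw":255},{"dx":0,"dy":-0.025,"dz":0.0235,"twist":0,"claw":255},{"dx":0,"dy":-0.025,"dz":0.0235,"twist":0,"claw":255},{"dx":0,"dy":-0.025,"dz":0.0235,"twist":0,"claw":255}]'
python3 -m pendant '[{"dx":0,"dy":0,"dz":0,"twist":8.0,"claw":255},{"dx":0,"dy":0,"dz":0,"twist":0,"claw":255},{"dx":0,"dy":0,"dz":0,"twist":0,"claw":255},{"dx":0,"dy":0,"dz":0,"twist":0,"claw":255}]'
python3 - <<'E'
from h import *
a=np.radians(75.5);plan([.5983,-.0284,.125],[np.cos(a),np.sin(a)])
E
```

```text
time: 7.65
position: [0.5981, -0.03, 0.204]
ee_rot: [174.4, 89.8, 168.0]
wrist_force: [0.3, -0.2, -1.0]
finger_gap: 0.0433
time: 8.05
position: [0.5975, -0.0282, 0.2054]
ee_rot: [179.6, 89.9, 165.4]
wrist_force: [0.1, 0.5, -1.5]
finger_gap: 0.0434
tool axes x [-0.001  0.    -1.   ] y [0.245 0.969 0.   ] z [ 0.969 -0.245 -0.001] q6 3.5
shift mm [80.4  0.   0.9]
twist 0.29 or -179.71
  shift after twist [80.4  0.   0.9]
  shift after twist [80.4 -0.  -0.9]
```

```bash
python3 -m pendant '[{"dx":0.02,"dy":0,"dz":0.001,"twist":0.3,"claw":255},{"dx":0.02,"dy":0,"dz":0,"twist":0,"claw":255},{"dx":0.02,"dy":0,"dz":0,"twist":0,"claw":255},{"dx":0.01,"dy":0,"dz":0,"twist":0,"claw":255},{"dx":0,"dy":0,"dz":0,"twist":0,"claw":255},{"dx":0,"dy":0,"dz":0,"twist":0,"claw":255}]'
python3 -m pendant '[{"dx":0.004,"dy":0,"dz":0,"twist":0,"claw":255},{"dx":0,"dy":0,"dz":0,"twist":0,"claw":255}]'
python3 -m pendant '[{"dx":0.003,"dy":0,"dz":0,"twist":0,"claw":255},{"dx":0,"dy":0,"dz":0,"twist":0,"claw":255}]'
python3 -m pendant '[{"dx":0.003,"dy":0,"dz":0,"twist":0,"claw":255},{"dx":0,"dy":0,"dz":0,"twist":0,"claw":255}]'
```

```text
time: 8.65
position: [0.5992, -0.0289, 0.1366]
ee_rot: [5.5, 90.0, -9.1]
wrist_force: [0.7, -0.4, -0.6]
finger_gap: 0.0432
time: 8.85
position: [0.5992, -0.0291, 0.1321]
ee_rot: [3.8, 90.0, -10.9]
wrist_force: [0.1, 0.8, -1.4]
finger_gap: 0.0433
time: 9.05
position: [0.5989, -0.0291, 0.1286]
ee_rot: [-165.1, 90.0, -179.8]
wrist_force: [-0.6, -0.1, -0.6]
finger_gap: 0.0437
time: 9.25
position: [0.5988, -0.0291, 0.1254]
ee_rot: [-178.2, 90.0, 167.1]
wrist_force: [-0.1, 0.3, -0.7]
finger_gap: 0.0432
```

```bash
python3 -m pendant '[{"dx":0.003,"dy":0,"dz":0,"twist":0,"claw":255},{"dx":0,"dy":0,"dz":0,"twist":0,"claw":255}]' 20
python3 -m pendant '[{"dx":0.003,"dy":0,"dz":0,"twist":0,"claw":255},{"dx":0,"dy":0,"dz":0,"twist":0,"claw":255}]'
python3 -m pendant '[{"dx":0.0015,"dy":0,"dz":-0.005,"twist":0,"claw":255},{"dx":0.0015,"dy":0,"dz":-0.005,"twist":0,"claw":255},{"dx":0,"dy":0,"dz":0,"twist":0,"claw":255}]'
```

```text
time: 9.45
position: [0.5991, -0.0291, 0.1229]
ee_rot: [6.0, 90.0, -8.7]
wrist_force: [-0.1, -0.2, 1.3]
finger_gap: 0.0432
time: 9.65
position: [0.5995, -0.0292, 0.1222]
ee_rot: [1.3, 89.8, -13.4]
wrist_force: [-5.6, 0.9, 19.3]
finger_gap: 0.0427
time: 9.95
position: [0.5901, -0.0268, 0.119]
ee_rot: [-0.5, 89.8, -15.2]
wrist_force: [-1.6, 0.0, 14.6]
finger_gap: 0.0432
```

Contact came at the predicted height, so the measured seat height is right. I'll continue along the tilt arc.

```bash
python3 -m pendant '[{"dx":0.001,"dy":0,"dz":-0.005,"twist":0,"claw":255},{"dx":0.002,"dy":0,"dz":-0.005,"twist":0,"claw":255},{"dx":0,"dy":0,"dz":0,"twist":0,"claw":255}]'
python3 -m pendant '[{"dx":0.0025,"dy":0,"dz":-0.005,"twist":0,"claw":255},{"dx":0.0025,"dy":0,"dz":-0.005,"twist":0,"claw":255},{"dx":0,"dy":0,"dz":0,"twist":0,"claw":255}]'
python3 - <<'E'
from h import *
im,d=cams.grab_frame('scene');im2,_=cams.grab_frame('wrist')
cv2.imwrite('pics/g2.png',np.hstack([cv2.resize(im[130:280,230:430],(400,300)),cv2.resize(im2,(400,300))])[:,:,::-1])
E
```

```text
time: 10.25
position: [0.5802, -0.0242, 0.115]
ee_rot: [-1.0, 89.8, -15.7]
wrist_force: [-0.1, -1.4, 8.0]
finger_gap: 0.0434
time: 10.55
position: [0.5704, -0.0216, 0.1097]
ee_rot: [-1.2, 89.9, -15.9]
wrist_force: [-0.1, -0.0, 5.0]
finger_gap: 0.043
```

View pics/g2.png

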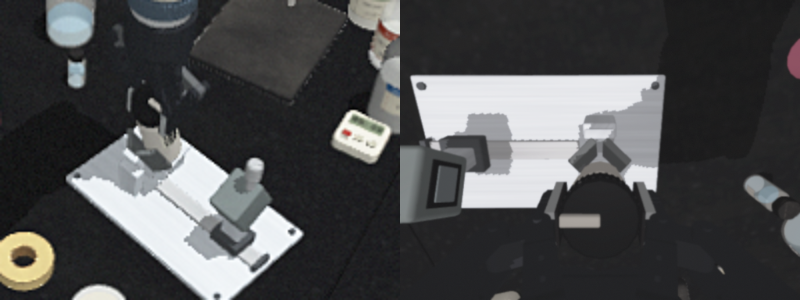

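The jar is tilting into the V, with its rib pointing left toward the scanner (wrist view). I'll finish the arc.

```bash
python3 -m pendant '[{"dx":0.003,"dy":0,"dz":-0.005,"twist":0,"claw":255},{"dx":0.0035,"dy":0,"dz":-0.005,"twist":0,"claw":255},{"dx":0,"dy":0,"dz":0,"twist":0,"claw":255}]'
python3 -m pendant '[{"dx":0.002,"dy":0,"dz":-0.0025,"twist":0,"claw":255},{"dx":0,"dy":0,"dz":0,"twist":0,"claw":255}]'
python3 -m pendant '[{"dx":0.002,"dy":0,"dz":-0.0025,"twist":0,"claw":255},{"dx":0,"dy":0,"dz":0,"twist":0,"claw":255}]'
```

```text
time: 10.95
position: [0.5609, -0.0192, 0.103]
ee_rot: [-3.0, 89.9, -17.7]
wrist_force: [1.0, -1.3, 4.5]
finger_gap: 0.043
time: 11.15
position: [0.5586, -0.0185, 0.1011]
ee_rot: [-1.9, 89.9, -16.6]
wrist_force: [0.9, -0.7, 5.5]
finger_gap: 0.0435
time: 11.35
position: [0.5562, -0.0179, 0.099]
ee_rot: [-0.7, 89.9, -15.4]
wrist_force: [0.6, 0.0, 4.6]
finger_gap: 0.0431
```

```bash
python3 -m pendant '[{"dx":0.001,"dy":0,"dz":-0.002,"twist":0,"claw":255},{"dx":0,"dy":0,"dz":0,"twist":0,"claw":255}]'
python3 -m pendant '[{"dx":0.001,"dy":0,"dz":-0.002,"twist":0,"claw":255},{"dx":0,"dy":0,"dz":0,"twist":0,"claw":255}]'
```

```text
time: 11.55
position: [0.5543, -0.0174, 0.0979]
ee_rot: [-1.2, 89.9, -16.0]
wrist_force: [1.8, -1.7, 3.0]
finger_gap: 0.0432
time: 11.75
position: [0.5533, -0.0173, 0.0972]
ee_rot: [-2.1, 89.8, -16.8]
wrist_force: [4.2, -3.6, 6.5]
finger_gap: 0.0432
```

Wall contact felt. I'll release and rise.

```bash
python3 -m pendant '[{"dx":0,"dy":0,"dz":0,"twist":0,"claw":100},{"dx":0,"dy":0,"dz":0,"twist":0,"claw":60},{"dx":0,"dy":0,"dz":0,"twist":0,"claw":40},{"dx":0,"dy":0,"dz":0,"twist":0,"claw":40},{"dx":0,"dy":0,"dz":0,"twist":0,"claw":40}]'
python3 -m pendant '[{"dx":-0.02,"dy":0,"dz":0,"twist":0,"claw":40},{"dx":-0.03,"dy":0,"dz":0,"twist":0,"claw":40},{"dx":-0.04,"dy":0,"dz":0,"twist":0,"claw":40},{"dx":-0.04,"dy":0,"dz":0,"twist":0,"claw":40},{"dx":-0.04,"dy":0,"dz":0,"twist":0,"claw":40},{"dx":0,"dy":0,"dz":0,"twist":0,"claw":40},{"dx":0,"dy":0,"dz":0,"twist":0,"claw":40}]'
python3 - <<'E'
import sys;sys.argv=['','w5']
exec(open('w.py').read())
cv2.imwrite('pics/w5c.png',cv2.resize(im,(800,600))[:,:,::-1])
from scipy.optimize import least_squares
# tilt + rib: lid points
O=np.array([.6012,-.0291,.0354]);a=np.radians(75.5);y=np.array([np.cos(a),np.sin(a),0]);h=np.array([-np.sin(a),np.cos(a),0]);z=.5*h+np.array([0,0,3**.5/2]);x=np.cross(y,z)
L=(P-O)@np.c_[x,y,z]*1000
m=(np.hypot(L[:,0],L[:,1])<27)&(L[:,2]>100)&(L[:,2]<122);A=L[m];print(len(A),np.percentile(A[:,2],[2,50,98]))
q=A[(V[m]<110)&(A[:,2]>107)];n=np.linalg.svd(q-q.mean(0),full_matrices=False)[2][2];print('lid centre',q.mean(0),(q.min(0)+q.max(0))/2,'normal',n)
rb=A[V[m]>140];mu=rb.mean(0);u=np.linalg.svd(rb[:,:2]-mu[:2],full_matrices=False)[2][0];print('rib',len(rb),mu,np.degrees(np.arctan2(u[1],u[0])))
m=(P[:,2]>.145)&(P[:,2]<.19)&(P[:,0]>.50)&(P[:,0]<.57)&(np.abs(P[:,1]+.16)<.04);K=P[m];print('knob',len(K),K.min(0),K.max(0)) if len(K) else 0
for k in('jar_mark','scanner_knob','scanner_window'):
  for r in finder.tip_of('wrist',k)[:1]:
    p=r['position'];i,j=map(int,np.round(p));X=pt(c,p[::-1],d[i,j]);print(k,r,X,(X-O)@np.c_[x,y,z]*1000)
E
```

```text
time: 12.25
position: [0.5514, -0.0165, 0.0961]
ee_rot: [179.2, 90.0, 164.5]
wrist_force: [0.4, 0.0, 0.4]
finger_gap: 0.0724
time: 12.95
position: [0.5518, -0.0167, 0.2669]
ee_rot: [4.6, 89.9, -10.1]
wrist_force: [0.0, -0.2, -0.9]
finger_gap: 0.072
1698 [105.1567 111.9111 116.787 ]
lid centre [  2.0344   1.3856 111.7841] [  0.864    0.4557 111.6409] normal [ 0.0152 -0.0006  0.9999]
rib 134 [ -0.576  -11.9324 115.0492] -104.27517455612792
knob 475 [ 0.5282 -0.1707  0.1451] [ 0.5457 -0.1519  0.1637]
jar_mark {'position': [183.8, 235.2], 'confidence': 0.96} [ 0.5648 -0.0417  0.1026] [  5.7992 -21.3071  74.2773]
scanner_knob {'position': [205.2, 97.4], 'confidence': 0.9} [ 0.5358 -0.1555  0.1605] [  35.1464 -138.7376  124.2045]
scanner_window {'position': [183.7, 151.4], 'confidence': 0.84} [ 0.5446 -0.1325  0.0913] [   2.8784 -114.3232   62.8299]
```

View pics/w5c.png

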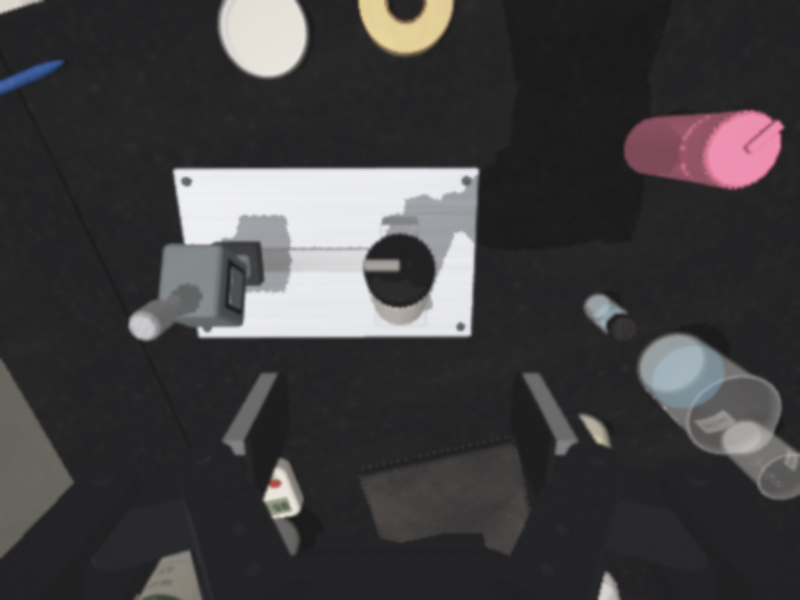

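The jar is seated: its lid is flush at z_local 112 and its axis is within 1° of the cradle's. The rib points at the scanner. I'll refine the rib angle and work out the knob target.

```bash
python3 - <<'E'
from h import *
np.set_printoptions(precision=2,suppress=True)
Q=np.load('pics/w5_P.npz');P,V,ii,jj=[Q[k] for k in('P','V','ii','jj')]
O=np.array([.6012,-.0291,.0354]);a=np.radians(75.5);y=np.array([np.cos(a),np.sin(a),0]);h=np.array([-np.sin(a),np.cos(a),0]);z=.5*h+np.array([0,0,3**.5/2]);x=np.cross(y,z)
c=cal('wrist');im=np.load('pics/w5.npz')['im'][:,:,1]
# rib by pixels: bright in lid neighbourhood, cast on plane z_local=116
o=-c['R'].T@c['t'];B=[]
for i in range(160,182):
    for j in range(228,262):
        if im[i,j]>90:
            d=c['R'].T@ray(c,(j,i));s=((O+z*.116-o)@z)/(d@z);l=(o+d*s-O)@np.c_[x,y]*1000;B.append(l)
B=np.array(B);(r0)=cv2.minAreaRect(B.astype(np.float32));print('rib rect',len(B),r0)
L=(P-O)@np.c_[x,y,z]*1000;m=(np.hypot(L[:,0],L[:,1])<30)&(np.abs(L[:,2]-111.5)<2.5)
print('lid circle',cv2.minEnclosingCircle(L[m][:,:2].astype(np.float32)))
m=(P[:,2]>.13)&(P[:,2]<.19)&(P[:,0]>.50)&(P[:,0]<.57)&(np.abs(P[:,1]+.16)<.04);K=P[m]*1000;T=K[K[:,2]>161];print('knob top',len(T),(T.min(0)+T.max(0))/2,T.mean(0),(K[K[:,2]>145].min(0)+K[K[:,2]>145].max(0))/2)
plan([.537,-.1613,.24],y[:2])
E
```

```text
rib rect 317 ((0.1808328628540039, -12.841678619384766), (25.241825103759766, 20.128686904907227), 89.80548858642578)
lid circle ((0.7303858399391174, -1.0730605936259963e-05), 22.22981834411621)
knob top 188 [ 536.8  -161.57  162.34] [ 536.88 -161.48  161.96] [ 536.95 -161.27  154.41]
tool axes x [-0.  0. -1.] y [ 0.25  0.97 -0.  ] z [ 0.97 -0.25 -0.  ] q6 4.3
shift mm [  24.9 -143.6   23.2]
twist -0.21 or 179.79
  shift after twist [  24.9 -143.7   22.6]
  shift after twist [ 24.9 143.7 -22.6]
```

```bash
python3 - <<'E'
from h import *
O=np.array([.6012,-.0291,.0354]);a=np.radians(75.5);y=np.array([np.cos(a),np.sin(a),0]);h=np.array([-np.sin(a),np.cos(a),0]);z=.5*h+np.array([0,0,3**.5/2]);x=np.cross(y,z)
c=dict(np.load('pics/w5.npz'));im=c['im'][:,:,1];o=-c['R'].T@c['t'];B=[]
for i in range(155,190):
    for j in range(225,275):
        d=c['R'].T@ray(c,(j,i));s=((O+z*.116-o)@z)/(d@z);l=(o+d*s-O)@np.c_[x,y]*1000
        if im[i,j]>90 and np.hypot(l[0]-.7,l[1])<19.5: B.append(l)
B=np.array(B);print(len(B),cv2.minAreaRect(B.astype(np.float32)),B.mean(0),'dir from centre',np.degrees(np.arctan2(B.mean(0)[1],B.mean(0)[0]-.7)));u=np.linalg.svd(B-B.mean(0),full_matrices=False)[2][0];print(np.degrees(np.arctan2(u[1],u[0])))
E
python3 -m pendant '[{"dx":0,"dy":-0.036,"dz":0.0058,"twist":0,"claw":90},{"dx":0,"dy":-0.036,"dz":0.0058,"twist":0,"claw":90},{"dx":0,"dy":-0.036,"dz":0.0058,"twist":0,"claw":90},{"dx":0,"dy":-0.036,"dz":0.0058,"twist":0,"claw":90},{"dx":0.03,"dy":0,"dz":0,"twist":0,"claw":90},{"dx":0.03,"dy":0,"dz":0,"twist":0,"claw":90},{"dx":0,"dy":0,"dz":0,"twist":0,"claw":90},{"dx":0,"dy":0,"dz":0,"twist":0,"claw":90}]' 30
python3 - <<'E'
from h import *
a=np.radians(75.5);plan([.537,-.1613,.134],[np.cos(a),np.sin(a)])
E
```

```text
165 ((1.0628867149353027, -9.440606117248535), (18.69409942626953, 6.7364044189453125), 89.76467895507812) [ 1.04654179 -9.582128  ] dir from centre -87.9287761115984
90.0674862693359
time: 13.95
position: [0.5372, -0.1616, 0.2062]
ee_rot: [169.2, 89.9, 154.5]
wrist_force: [-0.7, 0.2, -0.1]
finger_gap: 0.0554
tool axes x [-0.002  0.001 -1.   ] y [0.254 0.967 0.   ] z [ 0.967 -0.254 -0.002] q6 -10.6
shift mm [72.2  0.3 -0.2]
twist -0.2 or 179.8
  shift after twist [72.2  0.3 -0.2]
  shift after twist [72.2 -0.3  0.2]
```

The rib direction is within about 0.3° of the cradle's −y. I'll descend on the knob and grip.

```bash
python3 -m pendant '[{"dx":0.025,"dy":0,"dz":0,"twist":0,"claw":90},{"dx":0.025,"dy":0,"dz":0,"twist":0,"claw":90},{"dx":0.015,"dy":0,"dz":0,"twist":0,"claw":90},{"dx":0.007,"dy":0,"dz":0,"twist":0,"claw":90},{"dx":0,"dy":0,"dz":0,"twist":0,"claw":90}]'
python3 -m pendant '[{"dx":0,"dy":0,"dz":0,"twist":0,"claw":255},{"dx":0,"dy":0,"dz":0,"twist":0,"claw":255},{"dx":0,"dy":0,"dz":0,"twist":0,"claw":255},{"dx":0,"dy":0,"dz":0,"twist":0,"claw":255},{"dx":0,"dy":0,"dz":0,"twist":0,"claw":255}]'
python3 -m pendant '[{"dx":0,"dy":0.01,"dz":0,"twist":0,"claw":255},{"dx":0,"dy":0.01,"dz":0,"twist":0,"claw":255},{"dx":0,"dy":0.01,"dz":0,"twist":0,"claw":255},{"dx":0,"dy":0.01,"dz":0,"twist":0,"claw":255},{"dx":0,"dy":0,"dz":0,"twist":0,"claw":255}]'
```

```text
time: 14.45
position: [0.5378, -0.1617, 0.1348]
ee_rot: [-18.3, 90.0, -33.0]
wrist_force: [-0.7, 0.1, -0.2]
finger_gap: 0.0552
time: 14.95
position: [0.538, -0.1621, 0.1354]
ee_rot: [-10.2, 89.9, -24.9]
wrist_force: [0.5, 1.0, 6.1]
finger_gap: 0.0166
time: 15.45
position: [0.5483, -0.1223, 0.1354]
ee_rot: [6.0, 89.9, -8.7]
wrist_force: [-0.3, 2.7, 6.9]
finger_gap: 0.0165
```

```bash
python3 -m pendant '[{"dx":0,"dy":0.01,"dz":0,"twist":0,"claw":255},{"dx":0,"dy":0.01,"dz":0,"twist":0,"claw":255},{"dx":0,"dy":0.01,"dz":0,"twist":0,"claw":255},{"dx":0,"dy":0.005,"dz":0,"twist":0,"claw":255},{"dx":0,"dy":0,"dz":0,"twist":0,"claw":255}]'
python3 -m pendant '[{"dx":0,"dy":0.002,"dz":0,"twist":0,"claw":255},{"dx":0,"dy":0.002,"dz":0,"twist":0,"claw":255},{"dx":0,"dy":0,"dz":0,"twist":0,"claw":255}]'
python3 -m pendant '[{"dx":0,"dy":0.002,"dz":0,"twist":0,"claw":255},{"dx":0,"dy":0,"dz":0,"twist":0,"claw":255}]'
```

```text
time: 15.95
position: [0.5565, -0.0905, 0.1354]
ee_rot: [-69.1, 89.8, -83.9]
wrist_force: [-4.2, -7.1, 6.3]
finger_gap: 0.0168
time: 16.25
position: [0.5566, -0.0902, 0.1354]
ee_rot: [-84.6, 89.4, -99.6]
wrist_force: [-9.5, -23.9, 7.5]
finger_gap: 0.0169
time: 16.45
position: [0.5566, -0.0901, 0.1355]
ee_rot: [-86.2, 89.2, -101.2]
wrist_force: [-13.1, -35.4, 7.5]
finger_gap: 0.0164
```

It's firmly against the stop: the knob is at cradle y ≈ −70 mm, expected −71. I'll relieve the push, open partly and rise.

```bash
python3 -m pendant '[{"dx":0,"dy":-0.005,"dz":0,"twist":0,"claw":255},{"dx":0,"dy":0,"dz":0,"twist":0,"claw":255},{"dx":0,"dy":0,"dz":0,"twist":0,"claw":160},{"dx":0,"dy":0,"dz":0,"twist":0,"claw":160},{"dx":0,"dy":0,"dz":0,"twist":0,"claw":160}]'
python3 -m pendant '[{"dx":-0.02,"dy":0,"dz":0,"twist":0,"claw":160},{"dx":-0.03,"dy":0,"dz":0,"twist":0,"claw":160},{"dx":-0.04,"dy":0,"dz":0,"twist":0,"claw":160},{"dx":-0.04,"dy":0,"dz":0,"twist":0,"claw":160},{"dx":0,"dy":0,"dz":0,"twist":0,"claw":160},{"dx":0,"dy":0,"dz":0,"twist":0,"claw":160},{"dx":0,"dy":0,"dz":0,"twist":0,"claw":160}]'
python3 - <<'E'
import sys;sys.argv=['','w6']
exec(open('w.py').read())
s,_=cams.grab_frame('scene')
cv2.imwrite('pics/f.png',np.hstack([cv2.resize(im,(400,300)),cv2.resize(s[130:280,230:430],(400,300))])[:,:,::-1])
O=np.array([.6012,-.0291,.0354]);a=np.radians(75.5);y=np.array([np.cos(a),np.sin(a),0]);h=np.array([-np.sin(a),np.cos(a),0]);z=.5*h+np.array([0,0,3**.5/2]);x=np.cross(y,z)
L=(P-O)@np.c_[x,y,z]*1000
m=(np.hypot(L[:,0],L[:,1])<30)&(np.abs(L[:,2]-111.5)<2.5);q=L[m];print('lid',len(q),cv2.minEnclosingCircle(q[:,:2].astype(np.float32)),np.linalg.svd(q-q.mean(0),full_matrices=False)[2][2])
o=-c['R'].T@c['t'];B=[];u0=proj(c,O+z*.116).astype(int)
for i in range(u0[1]-30,u0[1]+30):
    for j in range(u0[0]-40,u0[0]+40):
        if not(0<=i<384 and 0<=j<512): continue
        dd=c['R'].T@ray(c,(j,i));t=((O+z*.116-o)@z)/(dd@z);l=(o+dd*t-O)@np.c_[x,y]*1000
        if im[i,j,1]>90 and np.hypot(*l)<19.5: B.append(l)
if len(B)>20: B=np.array(B);print('rib',len(B),cv2.minAreaRect(B.astype(np.float32)))
K=P[(P[:,2]>.158)&(P[:,2]<.168)&(np.abs(P[:,0]-.5566)<.02)&(np.abs(P[:,1]+.09)<.02)];print('knob',len(K),K.mean(0),(K.mean(0)-O)@y*1000)
print(env.get_obs()['time'],env.get_obs()['finger_gap'])
E
```

```text
time: 16.95
position: [0.5568, -0.0881, 0.1343]
ee_rot: [96.5, 90.0, 81.8]
wrist_force: [0.1, -0.4, 1.0]
finger_gap: 0.0316
time: 17.65
position: [0.5564, -0.088, 0.2632]
ee_rot: [173.8, 89.9, 159.1]
wrist_force: [0.0, -1.2, 0.1]
finger_gap: 0.0318
lid 1546 ((0.7197763919830322, -0.2596296966075897), 22.3461971282959) [ 0.0045 -0.0073  1.    ]
rib 222 ((-7.218825340270996, -0.06303787231445312), (38.66794204711914, 22.863388061523438), 89.7175064086914)
knob 315 [ 0.555  -0.0895  0.1615] -70.05097261874138
17.75 0.0317964711516596
```

View pics/f.png

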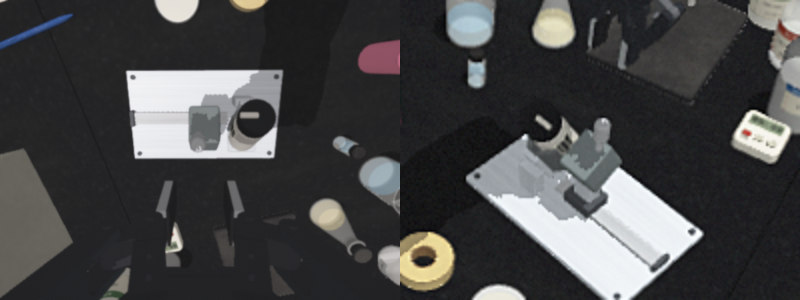

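The final view shows the jar seated, with its rib pointing at the scanner, the scanner up against the jar, and the bystanders where they were. The gripper is clear, so I'll hand it in.

```bash
python3 -c "
from workcell import env
print(env.close_job())"
```

```text
the job is handed in; nothing more can be done
None
```

The job is handed in: the jar lies in the cradle with its foot on the foot plate, and the scanner is slid up against its stop. It took about 18 s of the 48 s.

**How:** I gripped the white jar with the jaws in line with its mark and set its far bottom edge on the foot plate. I then tilted it back into the V, released it, and slid the scanner by its knob.

**Jar, last checks:**
- After the slide, the lid centre was within 1 mm of the cradle axis and level to within 0.5°.
- The rib above the mark was within about 0.3° of straight at the scanner, going by its long direction. Going by the rib's offset from the lid centre it was about 2° off. Both readings are from before the slide.
- The rib reading after the slide failed because other pixels were mixed in. The picture showed it still pointing at the scanner.

**Scanner:** it stopped hard, with about 35–38 N measured at the wrist. The knob then stood 70 mm from the cradle axis, against 71 mm expected. It travelled about 74 mm rather than 80, apparently because it started about 6 mm ahead of parked.

**Disagreement:** the stated seat height of 46 mm did not match. I measured about 35 mm, and the jar touched down where that predicted.

**Bystanders:** nothing touched the tape roll, vial or petri dish on the way. They looked unmoved in the last pictures, but I did not measure them again.

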